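# Release the outlet key that was left on

### The arm

A 7-joint arm with a two-finger parallel gripper is mounted at the origin on the work surface; the furniture and walls round the work are solid. World frame = base frame: x ahead of the robot, y to its left, z up, the work surface at z = 0. Lengths are in mm, angles in rad, forces in N, time in s.
With the tool pointing down it reaches from about 400 to 875 mm from the base axis. Payload 4.4 kg.
Tool frame: the origin (TCP) lies midway between the tips of the shut fingers; the grasp point (between the pads) lies 19 mm behind it; z points along the fingers, y is the line along which they close (so a half turn about z gives the same grasp; the last joint's range is limited). The gripper opens to 85 mm and grips with 20 to 120 N. Pads are 22 mm wide; open, the fingers measure 114 mm over their backs; the gripper's body (76 mm by 85 mm) begins 54 mm behind the grasp point. The pads swing forward as they close: fully open they stand 13 mm farther back than shut.
Start: joints at [1.052, 0.628, 0.038, 1.517, -0.027, 0.996, -0.02], TCP at [284.395, -584.498, 195.613] pointing down, gripper open.
Joint ranges: [-3.06, 3.06], [-0.37, 2.12], [-1.25, 1.32], [0.18, 2.47], [-1.1, 4.24], [0.23, 1.98], [-2.94, 2.94]. Speed limits (rad/s): [2.57, 2.57, 3.14, 3.14, 3.14, 3.14, 3.14].

### API

Orientations are given as [roll, pitch, yaw] about the fixed x, y, z axes, in that order (R = Rz(yaw) Ry(pitch) Rx(roll)).
In Python, from cell import read_state, get_image, finish_job gives the robot as it stands.
- The arm moves only by the tool send_rows, never from a script. Its argument "series" is a list of rows, each an object of numbers: "ax", "ay", "az": the turn, a rotation vector about the tool's x, y, z in rad; "dx", "dy", "dz": the shift along the tool's x, y, z in cm; "hand": the closure, from 0 (fully open) to 1 (shut). In form: [{"ax": .., "ay": .., "az": .., "dx": .., "dy": .., "dz": .., "hand": ..}, ...]. A call has 1 to 10 rows; each row is the pose to reach, as a shift and turn from the pose commanded when the call began, along the tool's axes at that moment; what a row does not reach only later rows make up. A row lasts 1/10 s, in which the tool goes at most 50 mm and 8.59 degrees, less where a joint would pass 70% of its speed; a pose out of reach is approached as far as the arm can. A call with a gripper value outside its range is refused whole. The fingers move at their own pace and stop on an object; the grip force is fixed at half the most. Time passes only in rows, so rows that repeat a pose let the fingers close. It gives the time, the measured TCP pose, the force, the opening and the grip force at its end, in the units of the state.
- read_state(): the state, without advancing time (a new reading comes with each control period).
- get_image(name): name is "side" or "top" or "wrist"; returns a dict with "pixels" (384x512x3 uint8, red, green, blue), "mtx" (3x3 intrinsics, pixels), "R" (3x3) and "t" (3): a world point X has camera coordinates R X + t. Camera axes: x right, y down, z forward; pixel columns grow to the right and rows downward; lengths in mm; the calibration is good to about 2 mm. A picture is of the moment at which its call begins. There is no depth.
- finish_job(): hands the job in; it is judged then, once.
The state is a dict: "clock": time; "qpos": joint angles; "qd": joint speeds; "tau": joint torques, N m; "eef_pos": TCP position; "tool_rot": TCP orientation; "force": force on the tool from outside, world axes, zero at the start; "torque": the same for the moment, N m; "width": finger opening in mm; "gripper_force": force on a finger pad.
Only numpy, scipy, OpenCV 4.12 (cv2) and the standard library are available. Lean on these libraries where they do the work, as an engineer would, in place of code of your own. Each camera call takes 0.05 s, during which the arm holds its last target. There are 200 camera calls.

### The job

The unplugged bench power box is about to be plugged in again, so all four of its outlet keys must be up (off). The four keys are identical, and one of them is still latched down: find it by tapping the keys lightly with the fingertips, press it fully down and let it spring all the way up. Do not push any other key down as far as its catch, leave the small things around the box where they lie, and pick nothing up.

Things in the scene. Friction and masses are not known exactly. Their poses are not given: they have to be found in the camera images.
- power_box: Grey steel power box, fixed to the table: 150 mm along its x, 280 along y (316 over the screw ears), 58 high. Origin: centre of its underside, on the table top; z up; its -x side faces the robot. Four round sockets in the rear half; in front, on a black deck 58 mm high, four white keys in a row: centres at x = -40 mm, y = +90, +30, -30, -90 mm, each in a low grey frame (3 mm).
- key_1 (a point): Centre of the top of the first key from the left (y = +90 mm on the box) when that key is up, 72 mm above the table; a fixed point of the box, it does not show the key's state. White flat cap, 32 mm along x, 24 along y, alike for all four. The rules call the caps key_a_cap to key_d_cap, in another order each time.
- key_2 (a point): As key_1, for the second key from the left (y = +30 mm). All four keys slide straight down on a spring; stop 9.5 mm below the up position (about 12 N). An up key yields from 2 N at 1 N per mm and catches about 7 mm down. The latched key's top is about 4 mm lower (68 mm) and hardly yields below 5 N; pushed on to at least 7.5 mm below up and let go, it springs up; pushed so again, it would latch.
- key_3 (a point): Centre of the top of the third key from the left (y = -30 mm) when that key is up, 72 mm above the table; a fixed point of the box, it does not show the key's state. White flat cap, 32 mm along x, 24 along y.
- key_4 (a point): Centre of the top of the fourth key from the left (y = -90 mm) when that key is up, 72 mm above the table; a fixed point of the box, it does not show the key's state. White flat cap, 32 mm along x, 24 along y.
- rivet_tin: Bystander: round aluminium tin, 56 mm across, 29 mm high, standing in front of the box; origin at the centre of its underside.
- awl: Bystander: awl with a wooden handle, 111 x 28 x 28 mm, lying in front of the box; origin at the centre of its underside.
- hook: Bystander: brass swivel hook, 82 x 32 x 8 mm, lying in front of the box; origin at the centre of its underside.
- spool: Bystander: spool of pale thread, about 51 mm across and 45 mm high, beside the box's left end; origin at the centre of its underside.
- clip: Bystander: black bulldog clip, 51 x 34 x 43 mm, beside the box's right end; origin at the centre of its underside.

How it is judged (in metres and radians):
On the way:
1. the latched key is pressed down past its catch (z of any of key_a_cap, key_b_cap, key_c_cap, key_d_cap in the frame of power_box below 0.0534 m).
At the end, for the whole second after the job is handed in: All four keys are up, none latched: each cap within about 1 mm of its highest position (cap centre 60 mm above the underside of the box when up) (z of each of key_a_cap, key_b_cap, key_c_cap, key_d_cap in the frame of power_box above 0.0588 m); the robot touches nothing.
It fails at once if a key that stood up is pushed down as far as its catch (distance of any of key_a_cap, key_b_cap, key_c_cap, key_d_cap from where it was at the start of the episode above 0.0068 m).
It fails at once if a bystander is shifted or lifted more than 20 mm (distance of any of rivet_tin, awl, hook, spool, clip from where it was at the start of the episode above 0.02 m).
It also fails if it takes over 51 s, if anything falls off the work surface, if the arm or the gripper's body presses on something with over 40 N, if the wrist force passes 120 N, or if a joint passes its speed limit or range.

## Working session

There is one attempt and no reset: what is moved stays moved. The work goes in short steps, Python scripts to look and compute and a tool call to move; the robot and the scene stay as the last step left them, time stands still between calls to the robot, and variables do not carry over. Pictures are saved under pics/ and viewed, at most 10 in all, crops included, and the job is handed in when it is done.

Besides the shell and the picture viewer there is one more tool, called after "Emit:" as name(argument=value, ...), one argument or row to a line, values as JSON. send_rows: Moves the arm, as the interface text tells. Its arguments: {"type":"object","properties":{"series":{"type":"array","items":{"type":"object","properties":{"ax":{"type":"number"},"ay":{"type":"number"},"az":{"type":"number"},"dx":{"type":"number"},"dy":{"type":"number"},"dz":{"type":"number"},"hand":{"type":"number"}}}}},"required":["series"]}

```bash
mkdir -p pics; python3 - <<'E'
from cell import *
import cv2,numpy as np,pickle
s=read_state();print({k:np.round(v,3).tolist() for k,v in s.items()})
ims=[]
for n in ("top","side"):
    d=get_image(n);pickle.dump(d,open(n+'.pkl','wb'));cv2.imwrite(f'pics/{n}0.png',d['pixels'][:,:,::-1]);print(n,d['mtx'].tolist(),np.round(d['R'],4).tolist(),d['t'])
E
```

```text
{'clock': 0.0, 'qpos': [1.052, 0.629, 0.038, 1.518, -0.027, 0.996, -0.02], 'qd': [0.0, 0.001, 0.002, -0.0, -0.002, -0.001, 0.0], 'tau': [0.001, -56.339, 1.226, -19.344, 0.011, 0.01, -0.0], 'eef_pos': [284.084, -583.845, 194.668], 'tool_rot': [-3.14, 0.0, 0.453], 'force': [-0.29, 0.711, -0.158], 'torque': [0.02, 0.028, -0.057], 'gripper_force': 0.0, 'width': 85.568}
top [[416.0527487973735, 0.0, 261.05820431213533], [0.0, 416.0527487973735, 191.06364730729672], [0.0, 0.0, 1.0]] [[-0.0205, -0.9995, -0.0256], [-0.9874, 0.0243, -0.1562], [0.1568, 0.0221, -0.9874]] [ -4.77317289 526.96138796 895.7074392 ]
side [[420.46101930377534, 0.0, 260.2012436343488], [0.0, 420.46101930377534, 187.93148905938193], [0.0, 0.0, 1.0]] [[-0.9979, -0.0651, -0.0048], [-0.02, 0.3753, -0.9267], [0.0622, -0.9246, -0.3758]] [ 539.65226943   89.01749076 1123.35318277]
```

View pics/top0.png

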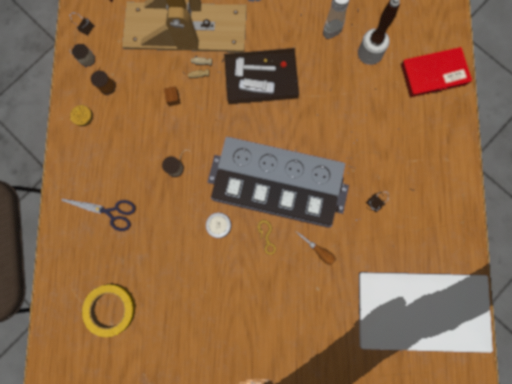

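View pics/side0.png

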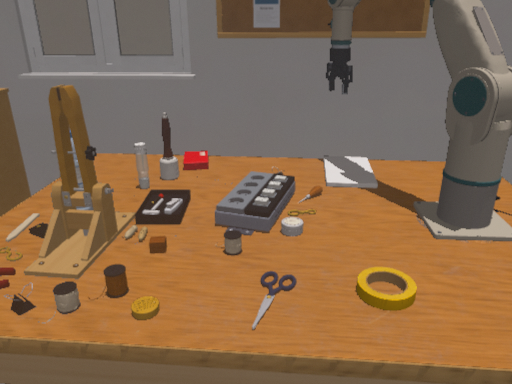

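The top view shows the box near (280,180), with white keys at about (234,187), (261,193), (288,199) and (315,205). The tin, hook and awl lie in front of it. The side view shows nothing tall over the keys. Next I'll locate the keys by a white mask cast onto z = 72.

```bash
cat > h.py <<'E'
import numpy as np,cv2
def ray(d,uv,z):
    c=-d['R'].T@d['t'];v=d['R'].T@np.linalg.inv(d['mtx'])@np.array([*uv,1.]);return c+v*(z-c[2])/v[2]
def keys(d,roi,amin,amax,th=170):
    g=d['pixels'].min(2);m=np.zeros_like(g);x0,y0,x1,y1=roi;m[y0:y1,x0:x1]=(g[y0:y1,x0:x1]>th)*255
    n,_,st,c=cv2.connectedComponentsWithStats(m);return [(c[i],st[i,4]) for i in range(1,n) if amin<st[i,4]<amax]
E
python3 - <<'E'
from h import *;import pickle
d=pickle.load(open('top.pkl','rb'))
P=[]
for c,a in keys(d,(205,170,345,225),60,400):
    p=ray(d,c,72);print(c.round(1),a,p.round(1))
    if c[1]<215: P.append(p)
P=np.array(sorted(P,key=lambda p:-p[1]));v=P[0]-P[-1];print(np.linalg.norm(np.diff(P,axis=0),axis=1),'yaw',np.arctan2(-v[0],v[1]))
E
```

```text
[233.4 186.3] 122 [533.9  42.8  72. ]
[260.2 192.5] 122 [518.7 -15.3  72. ]
[287.1 198.7] 123 [503.8 -73.3  72. ]
[314.1 205.2] 125 [ 488.1 -131.2   72. ]
[217.8 219.8] 182 [461.3  77.3  72. ]
[60.10199964 59.88278923 59.96260425] yaw -0.25708872157541873
```

Emit:
send_rows(
  series=[
    {"dx": 38.2, "dy": -31.8, "dz": 3, "az": -0.861, "hand": 1},
    {"dx": 38.2, "dy": -31.8, "dz": 3, "az": -0.861, "hand": 1},
    {"dx": 38.2, "dy": -31.8, "dz": 3, "az": -0.861, "hand": 1},
    {"dx": 38.2, "dy": -31.8, "dz": 3, "az": -0.861, "hand": 1},
    {"dx": 38.2, "dy": -31.8, "dz": 3, "az": -0.861, "hand": 1},
    {"dx": 38.2, "dy": -31.8, "dz": 3, "az": -0.861, "hand": 1},
    {"dx": 38.2, "dy": -31.8, "dz": 3, "az": -0.861, "hand": 1},
    {"dx": 38.2, "dy": -31.8, "dz": 3, "az": -0.861, "hand": 1},
    {"dx": 38.2, "dy": -31.8, "dz": 3, "az": -0.861, "hand": 1},
    {"dx": 38.2, "dy": -31.8, "dz": 3, "az": -0.861, "hand": 1},
  ],
)

```text
invalid input at $.series[0]: expected keys ax, ay, az, dx, dy, dz, hand
```

Emit:
send_rows(
  series=[
    {"dx": 38.2, "dy": -31.8, "dz": 3, "ax": 0, "ay": 0, "az": -0.861, "hand": 1},
    {"dx": 38.2, "dy": -31.8, "dz": 3, "ax": 0, "ay": 0, "az": -0.861, "hand": 1},
    {"dx": 38.2, "dy": -31.8, "dz": 3, "ax": 0, "ay": 0, "az": -0.861, "hand": 1},
    {"dx": 38.2, "dy": -31.8, "dz": 3, "ax": 0, "ay": 0, "az": -0.861, "hand": 1},
    {"dx": 38.2, "dy": -31.8, "dz": 3, "ax": 0, "ay": 0, "az": -0.861, "hand": 1},
    {"dx": 38.2, "dy": -31.8, "dz": 3, "ax": 0, "ay": 0, "az": -0.861, "hand": 1},
    {"dx": 38.2, "dy": -31.8, "dz": 3, "ax": 0, "ay": 0, "az": -0.861, "hand": 1},
    {"dx": 38.2, "dy": -31.8, "dz": 3, "ax": 0, "ay": 0, "az": -0.861, "hand": 1},
    {"dx": 38.2, "dy": -31.8, "dz": 3, "ax": 0, "ay": 0, "az": -0.861, "hand": 1},
    {"dx": 38.2, "dy": -31.8, "dz": 3, "ax": 0, "ay": 0, "az": -0.861, "hand": 1},
  ],
)

```text
clock: 1.1
eef_pos: [489.2, -129.4, 165.4]
tool_rot: [-3.141, -0.0, 1.314]
force: [0.1, 0.2, -0.2]
width: -0.1
gripper_force: 0.0
```

```bash
cat > st.py <<'E'
from cell import read_state;import numpy as np
s=read_state();print(s['clock'],s['eef_pos'].round(2) if hasattr(s['eef_pos'],'round') else s['eef_pos'],np.round(s['tool_rot'],4),np.round(s['force'],2),s['width'])
E
python3 st.py
```

```text
1.1 [ 489.16 -129.36  165.38] [-3.1413e+00 -1.0000e-04  1.3139e+00] [ 0.05  0.16 -0.17] -0.10980612258043303
```

Emit:
send_rows(
  series=[
    {"dx": 0, "dy": 0, "dz": 4, "ax": 0, "ay": 0, "az": 0, "hand": 1},
    {"dx": 0, "dy": 0, "dz": 7, "ax": 0, "ay": 0, "az": 0, "hand": 1},
    {"dx": 0, "dy": 0, "dz": 8.7, "ax": 0, "ay": 0, "az": 0, "hand": 1},
    {"dx": 0, "dy": 0, "dz": 8.9, "ax": 0, "ay": 0, "az": 0, "hand": 1},
    {"dx": 0, "dy": 0, "dz": 8.9, "ax": 0, "ay": 0, "az": 0, "hand": 1},
    {"dx": 0, "dy": 0, "dz": 8.9, "ax": 0, "ay": 0, "az": 0, "hand": 1},
  ],
)

```text
clock: 1.7
eef_pos: [489.6, -131.7, 77.5]
tool_rot: [3.14, -0.0, 1.314]
force: [-0.0, -0.4, -0.2]
width: -0.1
gripper_force: 0.0
```

```bash
cat st.py > /dev/null; python3 st.py; python3 - <<'E'
from cell import *;import cv2
d=get_image('wrist');cv2.imwrite('pics/w1.png',d['pixels'][:,:,::-1])
E
```

```text
1.7 [ 489.59 -131.7    77.51] [ 3.1398e+00 -1.0000e-04  1.3135e+00] [-0.01 -0.36 -0.21] -0.06851030563291848
```

View pics/w1.png

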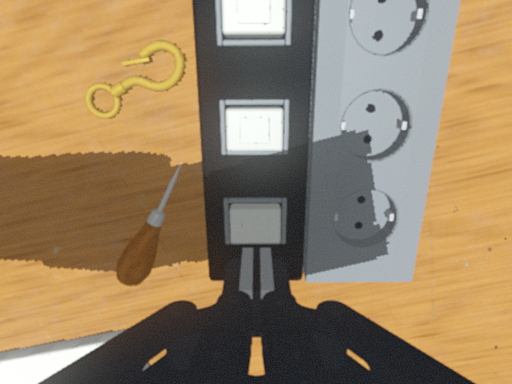

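The wrist view shows the fourth key at about (255,222). The fingertips are near (256,248), which looks short of the key, so I'll check it by projection.

```bash
python3 - <<'E'
from cell import *;from h import *
d=get_image('wrist');s=read_state();print(s['eef_pos'])
def pj(X):
    q=d['mtx']@(d['R']@np.array(X,float)+d['t']);return (q[:2]/q[2]).round(1)
print('tcp',pj(s['eef_pos']),'cam',(-d['R'].T@d['t']).round(1))
for p in ([533.9,42.8,72],[518.7,-15.3,72],[503.8,-73.3,72],[488.1,-131.2,72]): print(pj(p))
x=np.array([np.cos(1.314),np.sin(1.314),0])
for k in (-11,11): print('pad edge',k,pj(s['eef_pos']+k*x))
for uv in ((254,128),(255,221),(256,248)): print(uv,ray(d,uv,72).round(1))
E
```

```text
[ 489.64171586 -131.75359493   77.71156945]
tcp [254.8 232.9] cam [511.7 -49.7 256.2]
[ 250.4 -149.9]
[251.3   6.9]
[252.5 129.6]
[252.2 228.6]
pad edge -11 [254.9 249.3]
pad edge 11 [254.8 215.8]
(254, 128) [504.8 -72.7  72. ]
(255, 221) [ 491.1 -126.7   72. ]
(256, 248) [ 487.  -144.6   72. ]
```

```bash
python3 - <<'E'
import cv2
i=cv2.imread('pics/w1.png')[180:320,190:330];i=cv2.convertScaleAbs(i,alpha=1.3,beta=30);cv2.imwrite('pics/w1c.png',cv2.resize(i,(590,590),interpolation=cv2.INTER_CUBIC))
E
```

```text
(no output)
```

View pics/w1c.png

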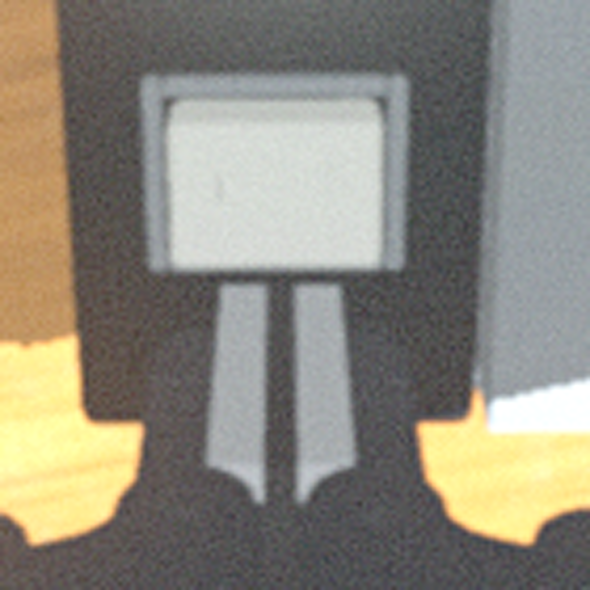

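The crop shows the key whole in its frame, with the cap centre at about pixel row 226. The grey finger strips end at row 248, while the TCP projects to row 233. I'll check the tip against the other two views.

```bash
python3 - <<'E'
from cell import *;from h import *
s=read_state();o=[]
for n in('side','top'):
    d=get_image(n)
    def pj(X):
        q=d['mtx']@(d['R']@np.array(X,float)+d['t']);return q[:2]/q[2]
    a=pj(s['eef_pos']);k=pj([488.1,-131.2,72]);x0,y0=(a-[35,35]).astype(int)
    i=cv2.resize(cv2.convertScaleAbs(d['pixels'][y0:y0+70,x0:x0+70,::-1],alpha=1.3,beta=30),(390,390),interpolation=cv2.INTER_CUBIC)
    for p,c in((a,(0,0,255)),(k,(0,255,0))):
        u=((p-[x0,y0]+.5)*390/70).astype(int);cv2.circle(i,tuple(int(v) for v in u),3,c,-1)
    o.append(i);print(n,a,k)
cv2.imwrite('pics/tip.png',np.hstack(o))
E
```

```text
side [280.19336111 173.67738334] [280.68413566 175.55864256]
top [314.59246381 204.17732088] [314.0960908  205.22298925]
```

View pics/tip.png

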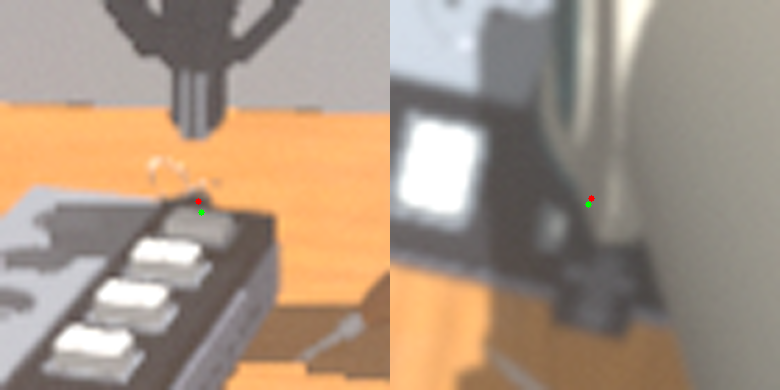

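The side crop shows the fingertips ending about 11 px above the projected TCP, at crop (192,137). That may mean the real tip is not where it is reported, so I'll triangulate it.

```bash
python3 st.py; python3 - <<'E'
from cell import *;from h import *
ds=get_image('side');dw=get_image('wrist');s=read_state()
def ry(d,uv):
    c=-d['R'].T@d['t'];v=d['R'].T@np.linalg.inv(d['mtx'])@np.array([*uv,1.]);return c,v/np.linalg.norm(v)
us=(int(280.19-35)+192*70/390,int(173.68-35)+137*70/390);c1,v1=ry(ds,us);c2,v2=ry(dw,(256,248))
t=np.linalg.lstsq(np.c_[v1,-v2],c2-c1,rcond=None)[0]
print(us,c1+v1*t[0],c2+v2*t[1],s['eef_pos'],s['clock'],np.round(s['qpos'],4))
E
```

```text
1.9 [ 489.38 -131.7    77.5 ] [ 3.1398e+00 -1.0000e-04  1.3135e+00] [-0.55  0.25 -0.11] -0.059559930125109836
(279.46153846153845, 162.5897435897436) [ 492.05738864 -122.01293975  115.57116192] [ 492.46371808 -121.98143119  115.50006124] [ 489.13728821 -131.65692878   77.2070492 ] 2.0 [ 0.3249  0.6092 -0.1728  2.021   0.1975  0.5257 -0.2458]
```

Both rays meet at about (492,-122,115), the camera-side edge of the tip. So the visible tip is some 38 mm above the reported TCP. I'll descend in small steps and watch the force.

Emit:
send_rows(
  series=[
    {"dx": 0, "dy": 0, "dz": 0.2, "ax": 0, "ay": 0, "az": 0, "hand": 1},
    {"dx": 0, "dy": 0, "dz": 0.4, "ax": 0, "ay": 0, "az": 0, "hand": 1},
    {"dx": 0, "dy": 0, "dz": 0.6, "ax": 0, "ay": 0, "az": 0, "hand": 1},
    {"dx": 0, "dy": 0, "dz": 0.7, "ax": 0, "ay": 0, "az": 0, "hand": 1},
    {"dx": 0, "dy": 0, "dz": 0.7, "ax": 0, "ay": 0, "az": 0, "hand": 1},
  ],
)

```text
clock: 2.5
eef_pos: [488.6, -131.4, 69.3]
tool_rot: [-3.141, 0.0, 1.314]
force: [-0.0, 0.3, -0.2]
width: -0.1
gripper_force: 0.0
```

```bash
python3 - <<'E'
from cell import *;from h import *
d=get_image('side');w=get_image('wrist');s=read_state();print(s['clock'],s['eef_pos'],s['force'])
q=lambda i:cv2.resize(cv2.convertScaleAbs(i[:,:,::-1],alpha=1.3,beta=30),(390,390),interpolation=cv2.INTER_CUBIC)
cv2.imwrite('pics/tip2.png',np.hstack([q(d['pixels'][138:208,245:315]),q(w['pixels'][190:290,205:305])]))
E
```

```text
2.6 [ 488.7932619  -131.38378697   69.55945754] [-0.53783213 -0.94116901  0.66872377]
```

View pics/tip2.png

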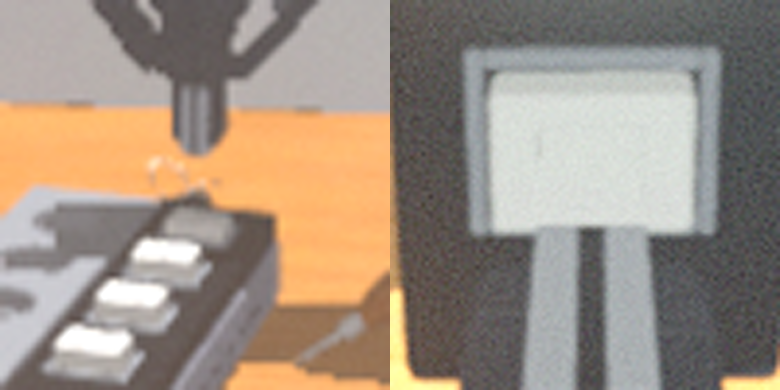

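Both views show the tip still clear of the key, at side crop row 155 with the key at 212. So contact should come near a reported z of 35. I'll continue down.

Emit:
send_rows(
  series=[
    {"dx": 0, "dy": 0, "dz": 1, "ax": 0, "ay": 0, "az": 0, "hand": 1},
    {"dx": 0, "dy": 0, "dz": 2, "ax": 0, "ay": 0, "az": 0, "hand": 1},
    {"dx": 0, "dy": 0, "dz": 2.5, "ax": 0, "ay": 0, "az": 0, "hand": 1},
    {"dx": 0, "dy": 0, "dz": 2.7, "ax": 0, "ay": 0, "az": 0, "hand": 1},
    {"dx": 0, "dy": 0, "dz": 2.7, "ax": 0, "ay": 0, "az": 0, "hand": 1},
    {"dx": 0, "dy": 0, "dz": 2.7, "ax": 0, "ay": 0, "az": 0, "hand": 1},
  ],
)

```text
clock: 3.2
eef_pos: [488.9, -131.4, 42.7]
tool_rot: [3.141, -0.0, 1.314]
force: [-0.6, -0.7, -0.4]
width: -0.1
gripper_force: 0.0
```

```bash
python3 - <<'E'
from cell import *;from h import *
d=get_image('side');w=get_image('wrist');s=read_state();print(s['clock'],s['eef_pos'],s['force'])
q=lambda i:cv2.resize(cv2.convertScaleAbs(i[:,:,::-1],alpha=1.3,beta=30),(390,390),interpolation=cv2.INTER_CUBIC)
cv2.imwrite('pics/tip3.png',np.hstack([q(d['pixels'][138:208,245:315]),q(w['pixels'][190:290,205:305])]))
E
```

```text
3.3 [ 489.06070816 -131.47283179   42.86167827] [-0.47852081  0.12168486  0.27535779]
```

View pics/tip3.png

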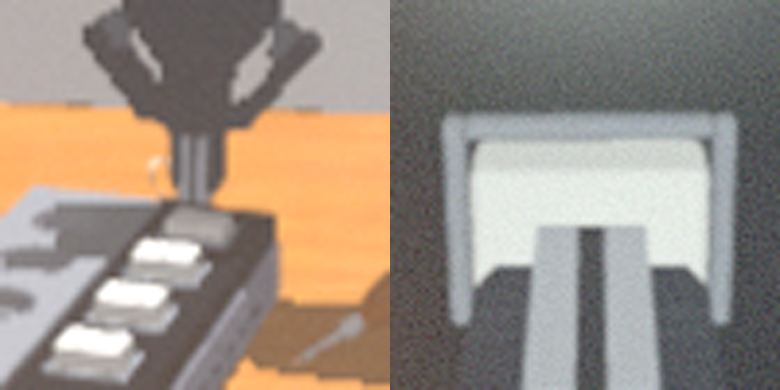

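The tip is now just above key 4: the side view shows only a small gap, and the wrist view shows it over the cap. Now for small steps.

Emit:
send_rows(
  series=[
    {"dx": 0, "dy": 0, "dz": 0.2, "ax": 0, "ay": 0, "az": 0, "hand": 1},
    {"dx": 0, "dy": 0, "dz": 0.4, "ax": 0, "ay": 0, "az": 0, "hand": 1},
    {"dx": 0, "dy": 0, "dz": 0.4, "ax": 0, "ay": 0, "az": 0, "hand": 1},
    {"dx": 0, "dy": 0, "dz": 0.4, "ax": 0, "ay": 0, "az": 0, "hand": 1},
  ],
)

```text
clock: 3.7
eef_pos: [488.8, -131.4, 38.6]
tool_rot: [-3.142, 0.0, 1.314]
force: [-0.4, -0.0, 0.9]
width: 0.1
gripper_force: 0.0
```

Emit:
send_rows(
  series=[
    {"dx": 0, "dy": 0, "dz": 0.15, "ax": 0, "ay": 0, "az": 0, "hand": 1},
    {"dx": 0, "dy": 0, "dz": 0.15, "ax": 0, "ay": 0, "az": 0, "hand": 1},
    {"dx": 0, "dy": 0, "dz": 0.15, "ax": 0, "ay": 0, "az": 0, "hand": 1},
  ],
)

```text
clock: 4.0
eef_pos: [488.8, -131.4, 37.1]
tool_rot: [-3.142, -0.0, 1.314]
force: [-0.3, 0.5, -0.5]
width: -0.0
gripper_force: 0.0
```

Emit:
send_rows(
  series=[
    {"dx": 0, "dy": 0, "dz": 0.1, "ax": 0, "ay": 0, "az": 0, "hand": 1},
    {"dx": 0, "dy": 0, "dz": 0.1, "ax": 0, "ay": 0, "az": 0, "hand": 1},
    {"dx": 0, "dy": 0, "dz": 0.1, "ax": 0, "ay": 0, "az": 0, "hand": 1},
  ],
)

```text
clock: 4.3
eef_pos: [488.8, -131.4, 36.1]
tool_rot: [-3.142, -0.0, 1.314]
force: [0.8, -1.5, -0.3]
width: -0.4
gripper_force: 0.0
```

Emit:
send_rows(
  series=[
    {"dx": 0, "dy": 0, "dz": 0.1, "ax": 0, "ay": 0, "az": 0, "hand": 1},
    {"dx": 0, "dy": 0, "dz": 0.1, "ax": 0, "ay": 0, "az": 0, "hand": 1},
    {"dx": 0, "dy": 0, "dz": 0.1, "ax": 0, "ay": 0, "az": 0, "hand": 1},
  ],
)

```text
clock: 4.6
eef_pos: [488.7, -131.4, 35.1]
tool_rot: [-3.141, 0.0, 1.314]
force: [-0.4, -0.7, 0.7]
width: 0.1
gripper_force: 0.0
```

Emit:
send_rows(
  series=[
    {"dx": 0, "dy": 0, "dz": 0.1, "ax": 0, "ay": 0, "az": 0, "hand": 1},
    {"dx": 0, "dy": 0, "dz": 0.1, "ax": 0, "ay": 0, "az": 0, "hand": 1},
    {"dx": 0, "dy": 0, "dz": 0.1, "ax": 0, "ay": 0, "az": 0, "hand": 1},
  ],
)

```text
clock: 4.9
eef_pos: [488.7, -131.4, 34.1]
tool_rot: [-3.142, -0.0, 1.314]
force: [0.1, -0.4, 0.8]
width: -0.0
gripper_force: 0.0
```

Emit:
send_rows(
  series=[
    {"dx": 0, "dy": 0, "dz": 0.1, "ax": 0, "ay": 0, "az": 0, "hand": 1},
    {"dx": 0, "dy": 0, "dz": 0.1, "ax": 0, "ay": 0, "az": 0, "hand": 1},
    {"dx": 0, "dy": 0, "dz": 0.1, "ax": 0, "ay": 0, "az": 0, "hand": 1},
  ],
)

```text
clock: 5.2
eef_pos: [488.8, -131.4, 33.1]
tool_rot: [-3.142, -0.0, 1.314]
force: [-0.1, -0.5, 0.1]
width: 0.3
gripper_force: 0.0
```

Emit:
send_rows(
  series=[
    {"dx": 0, "dy": 0, "dz": 0.1, "ax": 0, "ay": 0, "az": 0, "hand": 1},
    {"dx": 0, "dy": 0, "dz": 0.1, "ax": 0, "ay": 0, "az": 0, "hand": 1},
    {"dx": 0, "dy": 0, "dz": 0.1, "ax": 0, "ay": 0, "az": 0, "hand": 1},
  ],
)

```text
clock: 5.5
eef_pos: [488.9, -131.4, 32.3]
tool_rot: [3.141, -0.0, 1.314]
force: [0.7, 0.8, 3.3]
width: -0.1
gripper_force: 1.6
```

Emit:
send_rows(
  series=[
    {"dx": 0, "dy": 0, "dz": 0.1, "ax": 0, "ay": 0, "az": 0, "hand": 1},
    {"dx": 0, "dy": 0, "dz": 0.1, "ax": 0, "ay": 0, "az": 0, "hand": 1},
    {"dx": 0, "dy": 0, "dz": 0.1, "ax": 0, "ay": 0, "az": 0, "hand": 1},
  ],
)

```text
clock: 5.8
eef_pos: [488.9, -131.5, 31.5]
tool_rot: [3.141, 0.0, 1.314]
force: [-0.7, 0.7, 6.2]
width: 0.1
gripper_force: 3.2
```

```bash
python3 - <<'E'
from cell import *
for i in range(3):
    get_image('side');s=read_state();print(s['eef_pos'][2],s['force'][2],s['gripper_force'])
E
```

```text
31.523731978742926 5.1239001942348 3.217301666736603
31.480897195790025 6.78364202721946 3.2129888981580734
31.51547079696044 6.989453830726152 3.2106509059667587
```

Key 4 stiffens at about 4 N/mm from near z = 33, which suggests it is latched. I'll confirm by tapping key 3, which is 6 cm along tool x. If that key is up, contact should come about 4 mm higher.

Emit:
send_rows(
  series=[
    {"dx": 0, "dy": 0, "dz": -1, "ax": 0, "ay": 0, "az": 0, "hand": 1},
    {"dx": 0, "dy": 0, "dz": -2, "ax": 0, "ay": 0, "az": 0, "hand": 1},
    {"dx": 2, "dy": 0, "dz": -2, "ax": 0, "ay": 0, "az": 0, "hand": 1},
    {"dx": 4, "dy": 0, "dz": -2, "ax": 0, "ay": 0, "az": 0, "hand": 1},
    {"dx": 6, "dy": 0, "dz": -2, "ax": 0, "ay": 0, "az": 0, "hand": 1},
    {"dx": 6, "dy": 0, "dz": -1.3, "ax": 0, "ay": 0, "az": 0, "hand": 1},
    {"dx": 6, "dy": 0, "dz": -0.8, "ax": 0, "ay": 0, "az": 0, "hand": 1},
    {"dx": 6, "dy": 0, "dz": -0.6, "ax": 0, "ay": 0, "az": 0, "hand": 1},
    {"dx": 6, "dy": 0, "dz": -0.6, "ax": 0, "ay": 0, "az": 0, "hand": 1},
    {"dx": 6, "dy": 0, "dz": -0.6, "ax": 0, "ay": 0, "az": 0, "hand": 1},
  ],
)

```text
clock: 6.95
eef_pos: [503.7, -74.4, 37.0]
tool_rot: [-3.141, 0.0, 1.312]
force: [0.2, -0.4, -0.9]
width: -0.0
gripper_force: 0.0
```

Emit:
send_rows(
  series=[
    {"dx": 0, "dy": 0, "dz": 0.1, "ax": 0, "ay": 0, "az": 0, "hand": 1},
    {"dx": 0, "dy": 0, "dz": 0.1, "ax": 0, "ay": 0, "az": 0, "hand": 1},
    {"dx": 0, "dy": 0, "dz": 0.1, "ax": 0, "ay": 0, "az": 0, "hand": 1},
  ],
)

```text
clock: 7.25
eef_pos: [504.1, -74.0, 36.3]
tool_rot: [3.141, 0.0, 1.313]
force: [-0.3, -1.8, 2.6]
width: 0.0
gripper_force: 0.8
```

Emit:
send_rows(
  series=[
    {"dx": 0, "dy": 0, "dz": 0.1, "ax": 0, "ay": 0, "az": 0, "hand": 1},
    {"dx": 0, "dy": 0, "dz": 0.1, "ax": 0, "ay": 0, "az": 0, "hand": 1},
    {"dx": 0, "dy": 0, "dz": 0.1, "ax": 0, "ay": 0, "az": 0, "hand": 1},
  ],
)

```text
clock: 7.55
eef_pos: [504.1, -73.8, 35.2]
tool_rot: [3.141, 0.0, 1.313]
force: [-0.0, -1.9, 3.2]
width: -0.2
gripper_force: 1.4
```

Key 3 is up: soft contact came at about 36.7, at 1 N/mm. Key 4 is the latched one. I'll go back and press it to z of about 27.7.

Emit:
send_rows(
  series=[
    {"dx": 0, "dy": 0, "dz": -1.5, "ax": 0, "ay": 0, "az": 0, "hand": 1},
    {"dx": 0, "dy": 0, "dz": -1.5, "ax": 0, "ay": 0, "az": 0, "hand": 1},
    {"dx": -2, "dy": 0, "dz": -1.5, "ax": 0, "ay": 0, "az": 0, "hand": 1},
    {"dx": -4, "dy": 0, "dz": -1.5, "ax": 0, "ay": 0, "az": 0, "hand": 1},
    {"dx": -6, "dy": 0, "dz": -1.5, "ax": 0, "ay": 0, "az": 0, "hand": 1},
    {"dx": -6, "dy": 0, "dz": -0.8, "ax": 0, "ay": 0, "az": 0, "hand": 1},
    {"dx": -6, "dy": 0, "dz": 0, "ax": 0, "ay": 0, "az": 0, "hand": 1},
    {"dx": -6, "dy": 0, "dz": 0, "ax": 0, "ay": 0, "az": 0, "hand": 1},
  ],
)

```text
clock: 8.35
eef_pos: [488.2, -129.7, 33.7]
tool_rot: [-3.139, -0.001, 1.316]
force: [0.2, 0.1, -0.1]
width: -0.0
gripper_force: 0.0
```

Emit:
send_rows(
  series=[
    {"dx": 0, "dy": 0, "dz": 0.2, "ax": 0, "ay": 0, "az": 0, "hand": 1},
    {"dx": 0, "dy": 0, "dz": 0.4, "ax": 0, "ay": 0, "az": 0, "hand": 1},
    {"dx": 0, "dy": 0, "dz": 0.6, "ax": 0, "ay": 0, "az": 0, "hand": 1},
    {"dx": 0, "dy": 0, "dz": 0.78, "ax": 0, "ay": 0, "az": 0, "hand": 1},
    {"dx": 0, "dy": 0, "dz": 0.78, "ax": 0, "ay": 0, "az": 0, "hand": 1},
    {"dx": 0, "dy": 0, "dz": 0.78, "ax": 0, "ay": 0, "az": 0, "hand": 1},
  ],
)

```text
clock: 8.95
eef_pos: [489.1, -130.0, 28.1]
tool_rot: [3.141, -0.001, 1.315]
force: [-1.4, 2.2, 10.1]
width: 0.0
gripper_force: 4.9
```

Emit:
send_rows(
  series=[
    {"dx": 0, "dy": 0, "dz": 0.08, "ax": 0, "ay": 0, "az": 0, "hand": 1},
    {"dx": 0, "dy": 0, "dz": 0.08, "ax": 0, "ay": 0, "az": 0, "hand": 1},
    {"dx": 0, "dy": 0, "dz": -0.5, "ax": 0, "ay": 0, "az": 0, "hand": 1},
    {"dx": 0, "dy": 0, "dz": -2, "ax": 0, "ay": 0, "az": 0, "hand": 1},
    {"dx": 0, "dy": 0, "dz": -2, "ax": 0, "ay": 0, "az": 0, "hand": 1},
    {"dx": 0, "dy": 0, "dz": -1.2, "ax": 0, "ay": 0, "az": 0, "hand": 1},
    {"dx": 0, "dy": 0, "dz": -0.95, "ax": 0, "ay": 0, "az": 0, "hand": 1},
    {"dx": 0, "dy": 0, "dz": -0.75, "ax": 0, "ay": 0, "az": 0, "hand": 1},
    {"dx": 0, "dy": 0, "dz": -0.7, "ax": 0, "ay": 0, "az": 0, "hand": 1},
    {"dx": 0, "dy": 0, "dz": -0.7, "ax": 0, "ay": 0, "az": 0, "hand": 1},
  ],
)

```text
clock: 9.95
eef_pos: [488.3, -131.2, 34.0]
tool_rot: [-3.141, -0.0, 1.314]
force: [-0.7, 0.5, 3.2]
width: -0.2
gripper_force: 1.9
```

At z = 34.0 the key now pushes back softly, where it previously gave no contact, so it has sprung up. I'll retreat.

Emit:
send_rows(
  series=[
    {"dx": 0, "dy": 0, "dz": -2, "ax": 0, "ay": 0, "az": 0, "hand": 1},
    {"dx": 0, "dy": 0, "dz": -6, "ax": 0, "ay": 0, "az": 0, "hand": 1},
    {"dx": 0, "dy": 0, "dz": -10, "ax": 0, "ay": 0, "az": 0, "hand": 1},
    {"dx": 0, "dy": 0, "dz": -12, "ax": 0, "ay": 0, "az": 0, "hand": 1},
    {"dx": 0, "dy": 0, "dz": -12, "ax": 0, "ay": 0, "az": 0, "hand": 1},
    {"dx": 0, "dy": 0, "dz": -12, "ax": 0, "ay": 0, "az": 0, "hand": 1},
    {"dx": 0, "dy": 0, "dz": -12, "ax": 0, "ay": 0, "az": 0, "hand": 1},
  ],
)

```text
clock: 10.65
eef_pos: [487.7, -131.3, 153.0]
tool_rot: [-3.139, 0.0, 1.314]
force: [-0.2, 0.4, -0.6]
width: -0.1
gripper_force: 0.0
```

```bash
python3 st.py; python3 - <<'E'
from cell import *;import cv2
d=get_image('wrist');cv2.imwrite('pics/end.png',d['pixels'][:,:,::-1])
E
```

```text
10.65 [ 487.65 -131.33  153.02] [-3.1390e+00  1.0000e-04  1.3137e+00] [-0.22  0.37 -0.56] -0.14544157469467883
```

View pics/end.png

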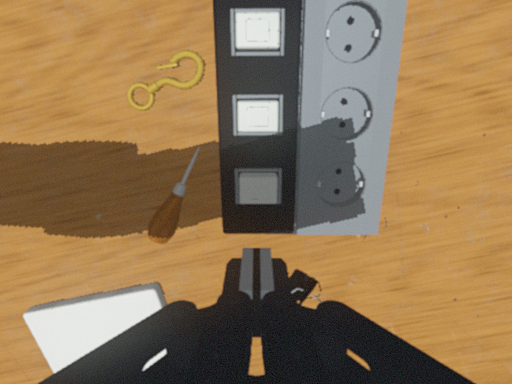

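The wrist view shows the arm clear of everything, with key 4 at (258,187) in its frame and the hook and awl undisturbed. I'll hand the job in.

```bash
python3 -c "
from cell import *
print(finish_job())"
```

```text
the job is handed in; nothing more can be done
None
```

Key 4 (rightmost) was the latched key; I pressed it once past its catch, it came back up, and the job is handed in — keys 1 and 2 were never tapped and are taken as up because only one key was latched, and the reported TCP sat about 35 mm below the real fingertips, so I worked from contact heights.

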